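# Rack the tin case under its sprung latch

### The job

The flat tin case with a wooden finger tab lies on its long edge: stand it up on the shelf with its tab on top and let go of it there. Then take it again by the tab from straight above and press it down into the empty holder (the other holder is full), so that it pushes the holder's sprung brass latch aside, goes fully home and the latch snaps back over its top; let go, and leave the other things on the shelf where they are.

Things in the scene. Friction and masses are not known exactly. Their poses are not given: they have to be found in the camera images.
- case_center (a point): Centre of the box part of the loose flat tin case (dull steel, about 300 g): 28 mm thick along x, 90 mm along y, 100 mm along z. At the start it lies on a 90 x 28 mm edge: z up, this point 50 mm above the shelf, y level, roughly to the robot's left. Upright (turned a quarter turn about x) y points up, it stands by itself, this point at 45 mm.
- tab_center (a point): Centre of the wooden finger tab of the loose case, 61 mm from case_center along +y, same axes. The tab stands 32 mm out of the case's +y face (along y), is 20 mm thick along x and 40 mm wide along z. Points level at the start, must point up. The case is symmetrical: either way round fits the holder.
- slot_floor (a point): Middle of the slot's floor in the empty, fixed holder, 12 mm above the shelf, z up. Slot 104 mm long along y, 31 mm wide along x. Side walls (x) reach 60 mm above this point, their flared lips 73 mm; the -y end post 147 mm. Room for a gripper straight down on the tab, not for one leaning to the ends. Seated, case_center is 45 mm above this point and the case's top face 90 mm.
- latch_nose (a point): Tip of the brass latch at the slot's +y end; moves with it. Closed it reaches in over the slot, 43 mm along y from slot_floor; flat underside 93 mm above slot_floor (3 mm over a seated case). Its ramp rises outward from the tip to 53 mm along y, 121 mm above slot_floor. Below it an end post 86 mm high; 84 to 92 mm along y a stop post 138 mm high.
- latch (a joint): Travel in m of that latch, outward along slot_floor's +y: 0 closed, 0.013 fully open; a spring shuts it (3 N at 0, 6 N at 0.010). The foot of a case pushed straight down on the ramp shoves it open, which takes about 5 to 15 N downward; it stays open while the case slides past and snaps to 0 once the case is home.
- full_holder: The other holder, same shape, fixed, with a case already in it under its latch (an identical tab stands up out of it): do not use. Origin: middle of its underside; footprint from -68 to +98 mm along its y, 75 mm along x, 160 mm high at its end post, 134 mm at the tab.
- bus_roof: Green tin bus roof, 150 x 60 x 26 mm, lying loose; origin at its underside. Leave alone.
- key_a: Brass winding key with a two-lobed bow, 94 x 48 x 10 mm, lying loose; origin at its underside. Leave alone.
- key_b: Second, identical brass winding key; leave alone.
- hammer: Jeweller's hammer with steel head and hickory handle, 200 mm long, lying loose along its x axis; leave alone.
- jar: Cobalt glass jar with dark lid, 68 mm across, 100 mm high, standing loose; origin at its underside. Leave alone.
There are look-alikes about, which are no part of the job. What is shaped like the part that bears case_center but blue is not meant. Leave any blue look-alike of the part that bears slot_floor alone.

How it is judged:
On the way, in this order (a step that is already met when the one before it is completed fails the run):
1. the case stands on the shelf with its tab up (within about 6 degrees), let go of (angle between case_center's own y axis and vertical below 0.1 rad and height (world z) of case_center below 0.049 m and contact force between case and the fingers below 0.1 N), for 0.2 s.
2. the case, upright and over the slot, has pushed the latch open by more than 4 mm (value of joint latch above 0.004 m and horizontal distance between case_center and slot_floor below 0.015 m and angle between case_center's own y axis and vertical below 0.2 rad), for 0.05 s.
At the end, for the whole second after the job is handed in: The case is upright in the empty holder, tab up, resting on the slot floor (centre 45 mm above it within 4 mm), centred within 8 mm and in line with the slot (either way round), at rest and released, with the latch shut over it (less than 2 mm open) (z of case_center in the frame of slot_floor between 0.041 and 0.049 m and horizontal distance between case_center and slot_floor below 0.008 m and angle between case_center's own y axis and vertical below 0.08 rad and angle between the x axis of case_center and the x axis of slot_floor, either way round below 0.12 rad and value of joint latch below 0.002 m); the robot touches nothing.
It fails at once if the bus roof, a key, the hammer or the jar is moved more than 30 mm, or the jar tipped (distance of any of bus_roof, key_a, key_b, hammer, jar from where it was at the start of the episode above 0.03 m or angle between jar's own z axis and vertical above 0.4 rad).
It also fails if it takes over 58 s, if anything falls off the work surface, if the arm or the gripper's body presses on something with over 40 N, if the wrist force passes 120 N, or if a joint passes its speed limit or range.

### The arm

A 7-joint arm with a two-finger parallel gripper is mounted at the origin on the work surface. World frame = base frame: x ahead of the robot, y to its left, z up, the work surface at z = 0. Lengths are in m, angles in rad, forces in N, time in s.
With the tool pointing down it reaches from about 0.4 to 0.85 m from the base axis. Payload 4.4 kg.
Tool frame: the origin (TCP) lies between the finger pads; the fingertips stand 17 mm ahead of it and the grasp point (between the pads) lies 2 mm behind it; z points along the fingers, y is the direction in which the jaws open and shut (so a half turn about z gives the same grasp; the last joint's range is limited). The gripper opens to 94 mm and grips with 3 to 60 N. Pads are 16 mm wide; open, the fingers measure 119 mm over their backs; the gripper's body (75 mm by 177 mm) begins 78 mm behind the grasp point.
Start: joints at [-1.377, 0.628, 0.038, 1.517, -0.027, 0.996, -0.02], TCP at [0.167, 0.628, 0.222] pointing down, gripper open.
Joint ranges: [-3.06, 3.06], [-0.37, 2.12], [-1.25, 1.32], [0.18, 2.47], [-1.1, 4.24], [0.23, 1.98], [-2.94, 2.94]. Speed limits (rad/s): [2.57, 2.57, 3.14, 3.14, 3.14, 3.14, 3.14].

### API

Orientations are given as a unit quaternion [x, y, z, w].
In Python, from station import r gives the robot as it stands. The module is installed in compiled form; this text tells all that it offers.
- The arm moves only by the shell command python3 -m creep 'ROWS' [FORCE]. ROWS is JSON, a list of rows, each a list of 5 numbers: the shift along the world's x, y, z in m, then the turn about the world's z in degrees, then the opening, from 0 (shut) to 1 (fully open). A call has 1 to 20 rows; each row shifts and turns the commanded pose from where the row before left it; what a row does not reach is not made up. A row lasts 1/10 s, in which the tool goes at most 50 mm and 8.59 degrees, less where a joint would pass 70% of its speed; a pose out of reach is approached as far as the arm can. A call is refused whole if a number of a shift passes 0.05 or a number of a turn 8.59, either way. A call with a gripper value outside its range is refused whole. The fingers move at their own pace and stop on an object; FORCE is the grip in N (left out, the last holds). Time passes only in rows, so rows that do not move let the fingers close. It gives the time, the measured TCP pose, the force and the opening at its end, in the units of the state.
- r.get_obs(): the state, without advancing time (a new reading comes with each control period).
- r.get_image(name): name is "scene" or "top"; returns a dict with "frame" (384x512x3 uint8, blue, green, red), "fovy" (degrees; the focal length in pixels is half the picture's height over the tangent of half this angle, whatever the lens; pixels are square), "cx", "cy" (the principal point, pixels), "world_from_camera" (4x4, takes a point from camera to world coordinates). Camera axes: x right, y up, looking along -z (the intrinsics and any distortion apply to the point x, -y, -z); pixel columns grow to the right and rows downward; lengths in m; the calibration is good to about 2 mm. A picture is of the moment at which its call begins. There is no depth.
- r.job_done(): hands the job in, once; it reports no verdict.
The state is a dict: "t": time; "q": joint angles; "joint_velocities": joint speeds; "joint_torque": joint torques, N m; "eef_pos": TCP position; "eef_rot": TCP orientation; "wrist_force": force on the tool from outside, world axes, zero at the start; "torque": the same for the moment, N m; "finger_gap": finger opening in m.
Only numpy, scipy, OpenCV 4.12 (cv2) and the standard library are available. Lean on these libraries where they do the work, as an engineer would, in place of code of your own. Each camera call takes 0.05 s, during which the arm holds its last target.

## Working session

There is one attempt and no reset: what is moved stays moved. The work goes in short steps, Python scripts to look and compute and a shell command to move; the robot and the scene stay as the last step left them, time stands still between calls to the robot, and variables do not carry over. Pictures are saved under pics/ and viewed, and the job is handed in when it is done.

```bash
mkdir -p pics; python3 - <<'E'
from station import r
import cv2,numpy as np
o=r.get_obs();print({k:np.round(v,3).tolist() for k,v in o.items()})
for n in("scene","top"):
    im=r.get_image(n);cv2.imwrite(f"pics/{n}0.png",im["frame"]);print(n,{k:np.round(v,4).tolist() for k,v in im.items() if k!="frame"})
E
```

```text
{'t': 0.0, 'q': [-1.377, 0.629, 0.038, 1.518, -0.027, 0.996, -0.02], 'joint_velocities': [0.001, 0.001, -0.001, 0.001, -0.001, -0.0, -0.001], 'joint_torque': [0.001, -54.972, 1.143, -18.663, -0.052, 0.024, 0.0], 'eef_pos': [0.167, 0.628, 0.222], 'eef_rot': [0.13, 0.992, -0.001, -0.0], 'wrist_force': [0.197, -0.04, 0.453], 'torque': [-0.016, 0.019, -0.028], 'finger_gap': 0.094}
scene {'fovy': 57.1689, 'cx': 256.6817, 'cy': 192.2438, 'world_from_camera': [[-0.085, -0.6604, 0.7461, 1.299], [0.9963, -0.0472, 0.0717, 0.1068], [-0.0122, 0.7494, 0.662, 0.8305], [0.0, 0.0, 0.0, 1.0]]}
top {'fovy': 42.1675, 'cx': 260.4831, 'cy': 197.2333, 'world_from_camera': [[-0.0012, 0.9955, -0.0949, 0.3147], [-0.9999, 0.0004, 0.0158, 0.0121], [0.0158, 0.0949, 0.9954, 1.561], [0.0, 0.0, 0.0, 1.0]]}
```

View pics/scene0.png

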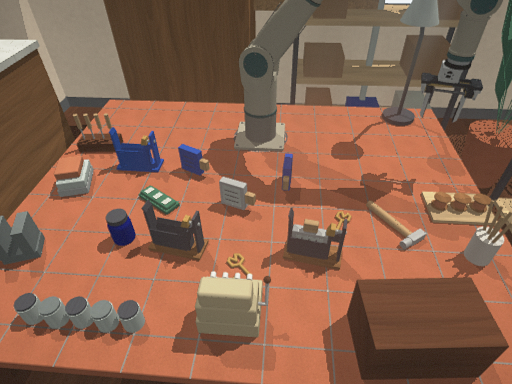

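View pics/top0.png

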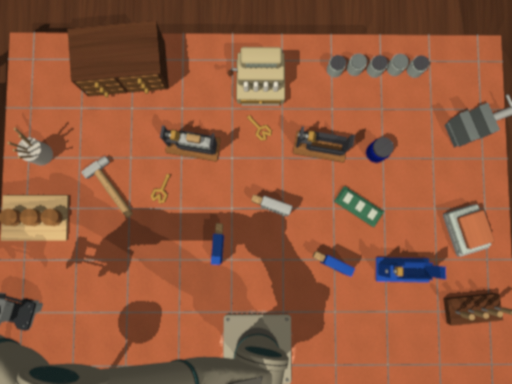

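The top view shows the loose steel case at about (275,205) with its tab at (256,198). The empty holder is at about (325,142) and the full one at (190,142). The blue pieces are look-alikes. Next I'll zoom in on the parts that matter.

```bash
python3 - <<'E'
import cv2,numpy as np
t=cv2.imread("pics/top0.png");s=cv2.imread("pics/scene0.png")
a=cv2.resize(t[180:230,240:310],None,fx=8,fy=8,interpolation=cv2.INTER_CUBIC)
b=cv2.resize(t[115:170,285:365],None,fx=7,fy=7,interpolation=cv2.INTER_CUBIC)
c=cv2.resize(s[165:225,205:275],None,fx=8,fy=8,interpolation=cv2.INTER_CUBIC)
d=cv2.resize(s[195:260,135:215],None,fx=7,fy=7,interpolation=cv2.INTER_CUBIC)
for n,i in zip("abcd",(a,b,c,d)): cv2.imwrite(f"pics/z_{n}.png",i)
E
```

```text
(no output)
```

View pics/z_a.png

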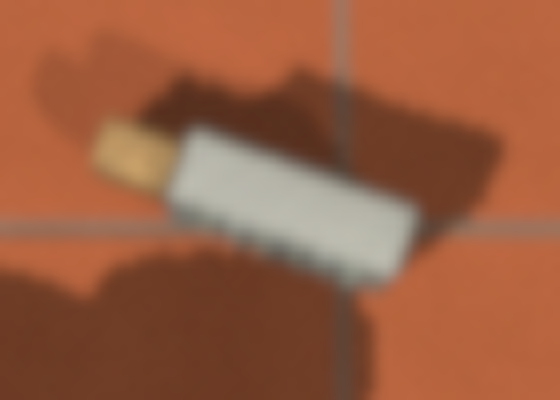

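View pics/z_b.png

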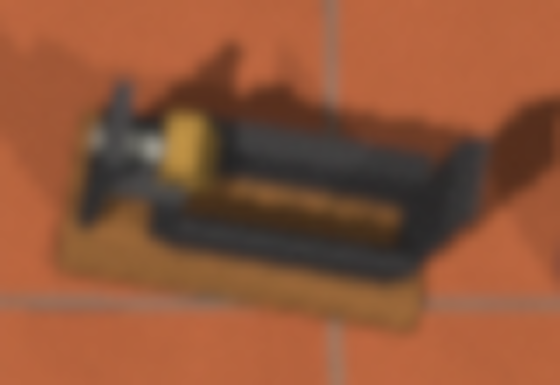

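View pics/z_c.png

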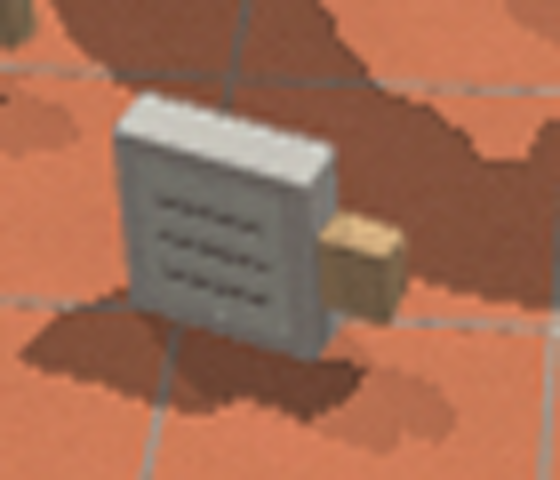

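View pics/z_d.png

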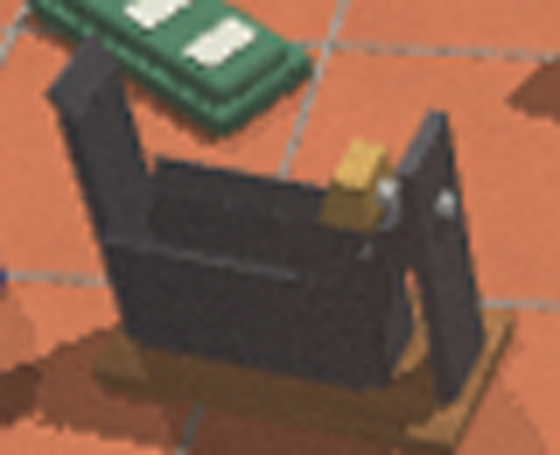

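```bash
cat > h.py <<'E'
import cv2,numpy as np,pickle
def grab(names=("scene","top")):
    from station import r
    return {n:r.get_image(n) for n in names}
def proj(im,P):
    W=np.array(im["world_from_camera"]);f=192/np.tan(np.radians(im["fovy"])/2)
    p=(np.atleast_2d(P)-W[:3,3])@W[:3,:3]
    return np.c_[im["cx"]+f*p[:,0]/-p[:,2], im["cy"]+f*p[:,1]/p[:,2]]
def ray(im,uv):
    W=np.array(im["world_from_camera"]);f=192/np.tan(np.radians(im["fovy"])/2)
    d=W[:3,:3]@np.array([(uv[0]-im["cx"])/f,-(uv[1]-im["cy"])/f,-1]);return W[:3,3],d
def onz(im,uv,z):
    o,d=ray(im,uv);return o+d*(z-o[2])/d[2]
def zoom(im,x0,y0,w,h,k,fn,step=5):
    z=cv2.resize(im["frame"][y0:y0+h,x0:x0+w],None,fx=k,fy=k,interpolation=cv2.INTER_CUBIC)
    for i in range(0,w,step):
        cv2.line(z,(int((i+.5)*k),0),(int((i+.5)*k),4),(255,255,255),1); cv2.putText(z,str(x0+i),(int((i+.5)*k)-9,14),0,.33,(255,255,255),1)
    for i in range(0,h,step):
        cv2.line(z,(0,int((i+.5)*k)),(4,int((i+.5)*k)),(255,255,255),1); cv2.putText(z,str(y0+i),(5,int((i+.5)*k)+4),0,.33,(255,255,255),1)
    cv2.imwrite(fn,z)
E
python3 - <<'E'
from h import *
I=grab();pickle.dump(I,open("I0.pkl","wb"))
zoom(I["top"],288,118,72,48,11,"pics/g_b.png");zoom(I["scene"],140,197,72,64,9,"pics/g_d.png")
# case masks
for n,(x0,x1,y0,y1) in {"top":(245,300,188,222),"scene":(215,262,170,215)}.items():
    f=I[n]["frame"];h=cv2.cvtColor(f,cv2.COLOR_BGR2HSV)
    for nm,m in {"steel":(h[...,1]<70)&(h[...,2]>150),"tab":(h[...,0]>13)&(h[...,0]<24)&(h[...,1]>80)&(h[...,2]>(130 if n=="top" else 90))}.items():
        k=np.zeros(m.shape,np.uint8);k[y0:y1,x0:x1]=m[y0:y1,x0:x1]
        cs,_=cv2.findContours(k,cv2.RETR_EXTERNAL,cv2.CHAIN_APPROX_NONE)
        c=max(cs,key=cv2.contourArea);R=cv2.minAreaRect(c);M=cv2.moments(k*(cv2.drawContours(k*0,[c],-1,1,-1)),True)
        print(n,nm,np.round(R[0],1),np.round(R[1],1),R[2],M["m10"]/M["m00"],M["m01"]/M["m00"],M["m00"]);print(np.round(cv2.boxPoints(R),1).tolist())
        for z in (.1,.07): print(z,np.round([onz(I[n],p,z)[:2] for p in cv2.boxPoints(R)],4).tolist(), onz(I[n],(M["m10"]/M["m00"],M["m01"]/M["m00"]),z)[:2])
E
```

```text
top steel [275.7 205.3] [30.2  9. ] 19.98310661315918 275.84586466165416 205.31203007518798 266.0
[[260.0, 204.39999389648438], [263.1000061035156, 195.89999389648438], [291.5, 206.3000030517578], [288.3999938964844, 214.6999969482422]]
0.1 [[0.4329, -0.0098], [0.4578, -0.0189], [0.4274, -0.1023], [0.4025, -0.0931]] [ 0.43015222 -0.05634585]
0.07 [[0.4353, -0.0103], [0.4608, -0.0195], [0.4297, -0.1047], [0.4043, -0.0953]] [ 0.43252278 -0.05775165]
top tab [256.5 199. ] [9.8 6.7] 26.56505012512207 256.4923076923077 199.09230769230768 65.0
[[250.60000610351562, 199.8000030517578], [253.60000610351562, 193.8000030517578], [262.3999938964844, 198.1999969482422], [259.3999938964844, 204.1999969482422]]
0.1 [[0.4464, 0.018], [0.4642, 0.0092], [0.4512, -0.0168], [0.4334, -0.0079]] [0.44852495 0.0006308 ]
0.07 [[0.4491, 0.0181], [0.4673, 0.0091], [0.454, -0.0174], [0.4359, -0.0083]] [4.51272771e-01 3.94922883e-04]
scene steel [232.8 181.8] [26.1  5.8] 15.945395469665527 232.751677852349 181.76510067114094 149.0
[[219.39999389648438, 181.0], [221.0, 175.39999389648438], [246.10000610351562, 182.60000610351562], [244.5, 188.1999969482422]]
0.1 [[0.4291, -0.0981], [0.4002, -0.0976], [0.4312, -0.0105], [0.4588, -0.0126]] [ 0.43000451 -0.05421537]
0.07 [[0.3934, -0.1065], [0.3632, -0.1059], [0.3955, -0.0153], [0.4243, -0.0175]] [ 0.39431624 -0.06082756]
scene tab [249.5 198. ] [12.  9.] 90.0 249.55357142857142 197.80357142857142 112.0
[[245.0, 192.0], [254.0, 192.0], [254.0, 204.0], [245.0, 204.0]]
0.1 [[0.4771, -0.009], [0.4751, 0.0191], [0.5296, 0.0241], [0.5316, -0.003]] [0.50296358 0.00792627]
0.07 [[0.4434, -0.0138], [0.4413, 0.0155], [0.498, 0.0207], [0.5001, -0.0075]] [0.47027175 0.00386625]
```

View pics/g_b.png

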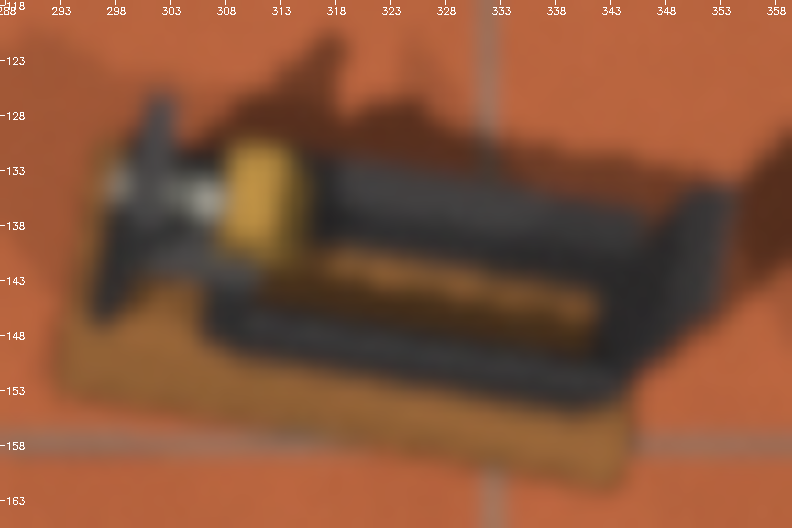

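View pics/g_d.png

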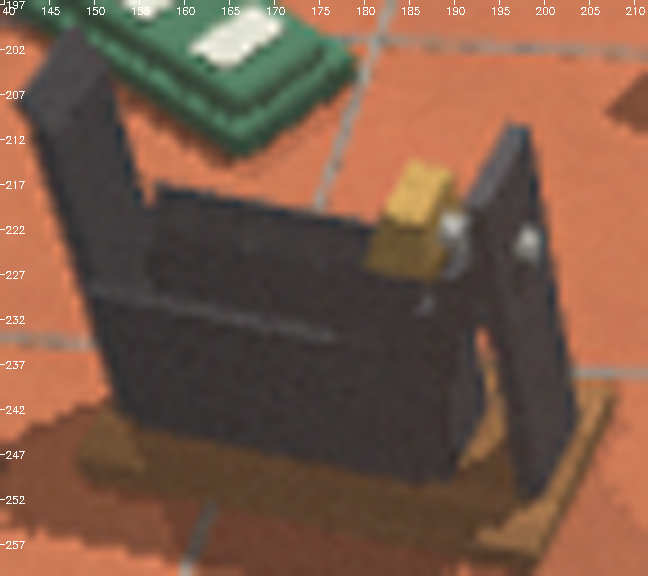

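```bash
python3 - <<'E'
from h import *
I=pickle.load(open("I0.pkl","rb"))
def p(n,u,v,z,l): print(n,l,np.round(onz(I[n],(u,v),z)[:2],4))
p("scene",148.5,249.5,0,"board bot +x -y"); p("scene",199.5,259,0,"board bot +x +y"); p("scene",200,255.5,.012,"board top +x+y");p("scene",148.5,246,.012,"board top +x-y"); p("scene",207.7,239.5,.012,"board top -x+y")
p("top",293.3,153.5,.012,"board top -x+y");p("top",294,155,0,"board bot -x+y");p("top",344.8,162.3,0,"board bot -x -y");p("top",345.3,160,.012,"board top -x-y")
for z in (.159,):
  p("scene",144.8,210.5,z,"endpost top inner/outer? mid +x edge");p("scene",150.5,201,z,"endpost -x edge mid")
  p("top",353,134.5,z,"endpost top +x mid")
p("scene",193,220,.15,"stop +x");p("scene",197.5,210.5,.15,"stop -x");p("top",302,126,.15,"stop +x"); p("top",302,140,.15,"stop -x?")
# lip lines z=.085
p("scene",150,228.7,.085,"lip +x a");p("scene",180,235,.085,"lip+x b")
p("scene",158,217,.085,"lip -x a");p("scene",180,222,.085,"lip-x b")
p("top",310,149,.085,"lip -x a");p("top",340,154.5,.085,"lip-x b")
p("top",320,131.5,.085,"lip +x a");p("top",345,136,.085,"lip+x b")
E
```

```text
scene board bot +x -y [ 0.6466 -0.2871]
scene board bot +x +y [ 0.6702 -0.1257]
scene board top +x+y [ 0.6666 -0.1235]
scene board top +x-y [ 0.6429 -0.2856]
scene board top -x+y [ 0.6043 -0.1126]
top board top -x+y [ 0.6011 -0.1162]
top board bot -x+y [ 0.5984 -0.1194]
top board bot -x -y [ 0.5752 -0.2809]
top board top -x-y [ 0.5806 -0.2804]
scene endpost top inner/outer? mid +x edge [ 0.6391 -0.2648]
scene endpost -x edge mid [ 0.6006 -0.261 ]
top endpost top +x mid [ 0.6294 -0.2761]
scene stop +x [ 0.6564 -0.1281]
scene stop -x [ 0.6196 -0.1237]
top stop +x [ 0.6561 -0.1306]
top stop -x? [ 0.615  -0.1302]
scene lip +x a [ 0.6384 -0.2665]
scene lip+x b [ 0.6556 -0.1742]
scene lip -x a [ 0.5905 -0.2574]
scene lip-x b [ 0.6059 -0.1868]
top lip -x a [ 0.6014 -0.1606]
top lip-x b [ 0.5848 -0.2509]
top lip +x a [ 0.655  -0.1915]
top lip+x b [ 0.6414 -0.267 ]
```

```bash
python3 - <<'E'
from h import *
I=pickle.load(open("I0.pkl","rb"))
def edge(n,cols,l0,l1,z,chan,thr,label):
    # subpixel crossing of channel value along column, search band around line l0->l1
    g=I[n]["frame"].astype(float)
    g=g[...,2] if chan=="r" else g[...,chan]
    pts=[]
    for c in range(*cols):
        v0=l0[1]+(l1[1]-l0[1])*(c-l0[0])/(l1[0]-l0[0])
        rs=np.arange(v0-3.5,v0+3.6,.1)
        s=cv2.remap(g.astype(np.float32),np.full((1,len(rs)),c,np.float32),rs[None].astype(np.float32),cv2.INTER_LINEAR)[0]
        d=np.gradient(cv2.GaussianBlur(s[None],(0,0),4)[0]); w=np.clip(d*thr,0,None)**2
        if w.sum()>0: pts.append((c,(rs*w).sum()/w.sum()))
    P=np.array(pts,np.float32);vx,vy,x0,y0=cv2.fitLine(P,cv2.DIST_HUBER,0,.01,.01).ravel()
    res=np.abs((P[:,0]-x0)*vy-(P[:,1]-y0)*vx)
    a=onz(I[n],(cols[0],y0+vy/vx*(cols[0]-x0)),z);b=onz(I[n],(cols[1],y0+vy/vx*(cols[1]-x0)),z);d=b-a
    if d[1]<0:d=-d
    print(label,n,"ang",round(np.degrees(np.arctan2(d[0],d[1])),2),np.round(a[:2],4),np.round(b[:2],4),"res",res.mean().round(2))
edge("top",(313,341),(310,150.5),(340,155.5),.012,"r",1,"wall -x foot")
edge("top",(297,327),(293.5,154.5),(344.5,162.5),0,"r",1,"board bot -x")
edge("top",(322,345),(320,131.5),(345,136),.085,"r",-1,"lip +x")
edge("top",(320,340),(318,140.5),(342,144),.012,"r",1,"floor strip upper")
edge("scene",(158,188),(155,244.5),(190,250),.012,"r",1,"wall +x foot")
edge("scene",(152,197),(148.5,249.8),(199.5,259),0,"r",1,"board bot +x")
edge("scene",(160,180),(157,217),(180,221.5),.085,"r",-1,"lip -x")
edge("scene",(152,176),(150,229),(176,234),.085,"r",1,"lip +x")
E
```

```text
wall -x foot top ang 10.17 [ 0.6105 -0.1786] [ 0.5946 -0.267 ] res 0.04
board bot -x top ang 9.46 [ 0.598 -0.129] [ 0.5821 -0.2243] res 0.53
lip +x top ang 12.55 [ 0.6573 -0.1975] [ 0.6419 -0.267 ] res 0.67
floor strip upper top ang 10.09 [ 0.6444 -0.2012] [ 0.6332 -0.2645] res 0.07
wall +x foot scene ang 9.69 [ 0.6355 -0.2586] [ 0.6519 -0.1626] res 0.1
board bot +x scene ang 9.58 [ 0.6498 -0.2753] [ 0.6739 -0.1323] res 0.45
lip -x scene ang 9.54 [ 0.5912 -0.2511] [ 0.6019 -0.1878] res 0.08
lip +x scene ang 10.1 [ 0.6358 -0.2614] [ 0.649  -0.1875] res 0.22
```

The measurements agree with each other. The case centre is at about (0.430, -0.055), with its y axis turned 19.7° from +y towards +x. The holder angle is about 9.9° the same way, with slot_floor near (0.622, -0.217). I'll refine the slot position later against the held case. First I'm moving above the tab.

```bash
python3 -m creep '[[0.02,-0.04,0,-6.8,1],[0.02,-0.045,0,-6.8,1],[0.02,-0.045,0,-6.8,1],[0.02,-0.045,0,-6.8,1],[0.02,-0.045,-0.005,-6.8,1],[0.02,-0.045,-0.005,-6.8,1],[0.02,-0.045,-0.005,-6.8,1],[0.02,-0.045,-0.005,-6.8,1],[0.02,-0.045,-0.005,-6.8,1],[0.02,-0.045,-0.005,-6.8,1],[0.02,-0.045,-0.005,-6.8,1],[0.02,-0.045,-0.005,-6.8,1],[0.02,-0.045,-0.01,-6.8,1],[0.02,-0.04,-0.01,-6.4,1],[0.006,0,0,0,1],[0,0,0,0,1],[0,0,0,0,1]]' 8; python3 - <<'E'
from h import *
from station import r
from scipy.spatial.transform import Rotation as R
o=r.get_obs();y=R.from_quat(o["eef_rot"]).as_matrix()
print(np.round(o["eef_pos"],4),"jaw ang",np.degrees(np.arctan2(y[1,1],y[0,1])),y[:,2].round(3),np.round(o["q"],2))
I=grab();pickle.dump(I,open("I1.pkl","wb"))
zoom(I["top"],225,165,80,60,9,"pics/t1.png");zoom(I["scene"],200,120,90,95,6,"pics/s1.png")
E
```

```text
t: 1.9
eef_pos: [0.4522, 0.0098, 0.1624]
eef_rot: [0.817, 0.577, -0.0, -0.001]
wrist_force: [-0.4, 0.3, -0.3]
finger_gap: 0.0942
[0.4522 0.0098 0.1624] jaw ang -19.539072916255318 [-0.001  0.001 -1.   ] [-0.41  0.49  0.47  2.12 -0.38  0.61 -0.02]
```

View pics/t1.png

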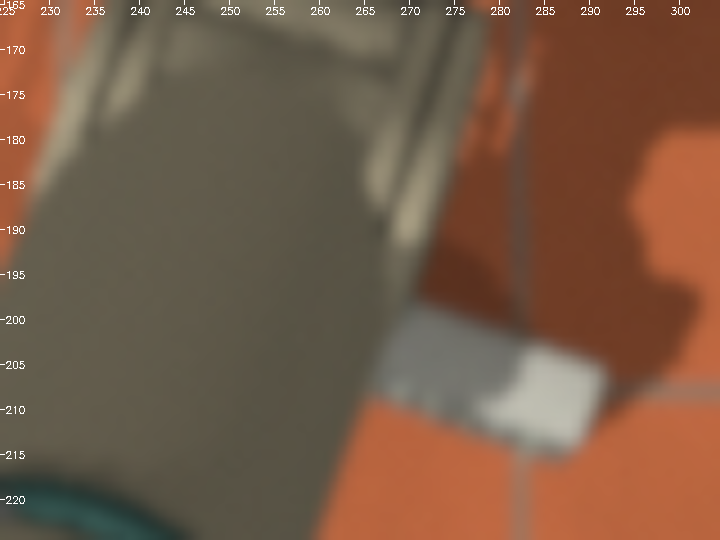

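View pics/s1.png

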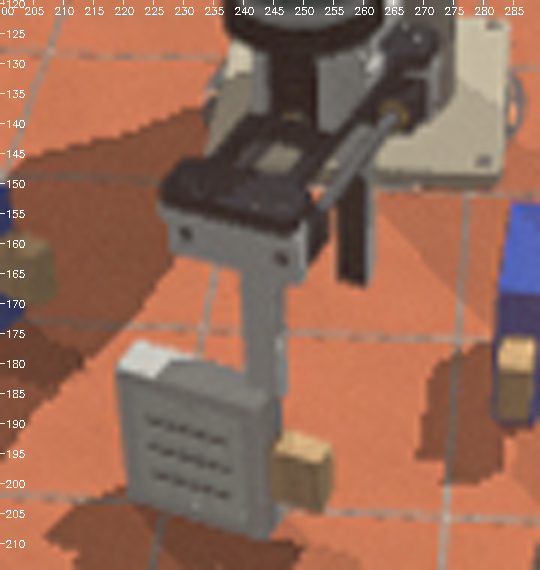

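```bash
python3 -m creep '[[0,-0.001,-0.02,0,1],[0,0,-0.03,0,1],[0,0,-0.03,0,1],[0,0,-0.02,0,1],[0,0,-0.014,0,1],[0,0,0,0,1],[0,0,0,0,0],[0,0,0,0,0],[0,0,0,0,0],[0,0,0,0,0],[0,0,0,0,0],[0,0,0,0,0],[0,0,0,0,0],[0,0,0,0,0]]' 8; python3 - <<'E'
from h import *
I=grab();pickle.dump(I,open("I2.pkl","wb"))
zoom(I["top"],225,165,80,60,9,"pics/t2.png");zoom(I["scene"],200,120,90,95,6,"pics/s2.png")
E
```

```text
t: 3.4
eef_pos: [0.4529, 0.0074, 0.0485]
eef_rot: [0.818, 0.576, 0.0, -0.0]
wrist_force: [0.3, -0.1, 0.1]
finger_gap: 0.0334
```

View pics/s2.png

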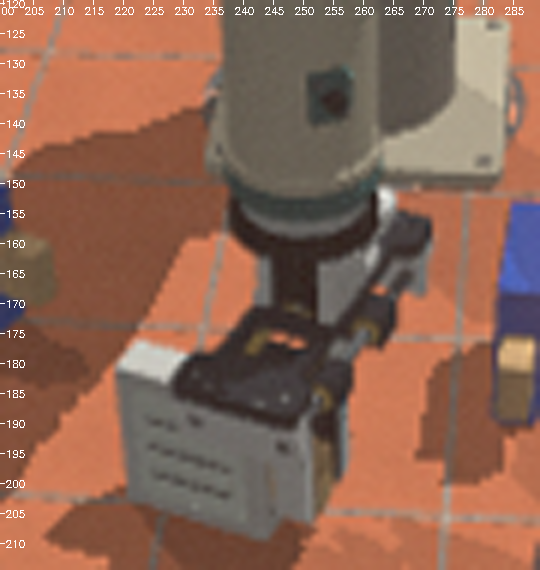

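```bash
python3 -m creep '[[0,0.001,0,0,0],[0,0,0,0,0],[0,0,0,0,0],[0,0,0,0,0],[0,0,0,0,0],[0,0,0,0,0]]' 8
```

```text
t: 4.1
eef_pos: [0.4529, 0.0084, 0.0485]
eef_rot: [0.818, 0.576, 0.0, 0.0]
wrist_force: [0.6, -1.1, -0.7]
finger_gap: 0.0202
```

```bash
python3 -m creep '[[0,-0.002,0.006,0,0],[-0.001,-0.003,0.008,0,0],[-0.001,-0.003,0.008,0,0],[-0.001,-0.003,0.008,0,0],[-0.001,-0.003,0.008,0,0],[-0.001,-0.003,0.008,0,0],[0,0,0.004,0,0],[0,0,0,0,0],[0,0,0,0,0],[0,0,0,0,0]]' 8; python3 - <<'E'
from h import *
I=grab()
zoom(I["scene"],200,120,90,95,6,"pics/s3.png")
E
```

```text
t: 5.1
eef_pos: [0.4485, -0.0079, 0.0987]
eef_rot: [0.817, 0.576, 0.001, -0.0]
wrist_force: [1.4, 2.6, 4.3]
finger_gap: 0.0198
```

View pics/s3.png

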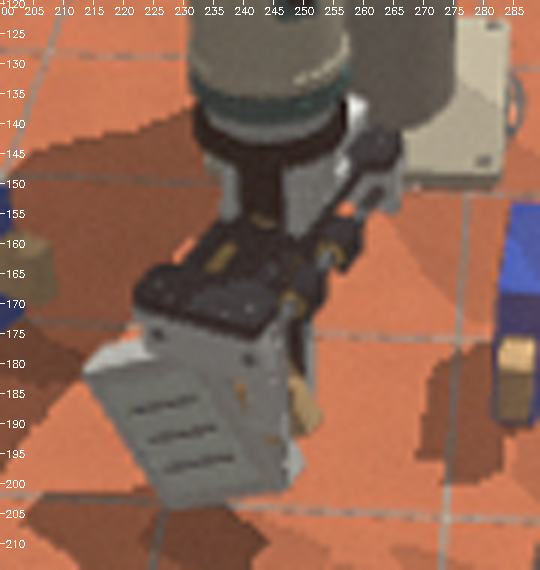

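```bash
python3 -m creep '[[0,0,0.008,0,0],[0,0,0.008,0,0],[0,0,0.008,0,0],[0,0,0.006,0,0],[0,0,0,0,0],[0,0,0,0,0],[0,0,0,0,0],[0,0,0,0,0]]' 8; python3 - <<'E'
from h import *
I=grab()
zoom(I["scene"],200,120,90,95,6,"pics/s4.png")
E
```

```text
t: 6.0
eef_pos: [0.4476, -0.0086, 0.1283]
eef_rot: [0.818, 0.576, -0.0, -0.0]
wrist_force: [0.8, 0.2, -2.7]
finger_gap: 0.0199
```

View pics/s4.png

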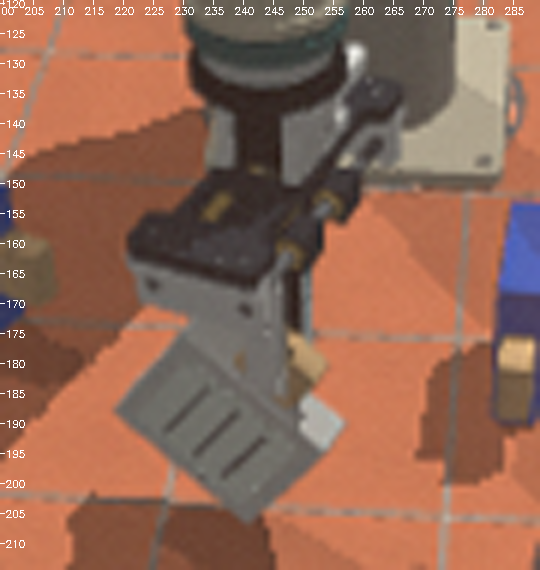

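```bash
python3 -m creep '[[0,0,-0.004,0,0],[0,0,-0.004,0,0],[0,0,0,0,0],[0,0,0,0,0]]' 6; python3 - <<'E'
from h import *
I=grab()
zoom(I["scene"],200,120,90,95,6,"pics/s5.png")
E
```

```text
t: 6.5
eef_pos: [0.448, -0.0086, 0.1204]
eef_rot: [0.818, 0.576, 0.0, 0.0]
wrist_force: [-0.0, 0.3, -0.6]
finger_gap: 0.0197
```

View pics/s5.png

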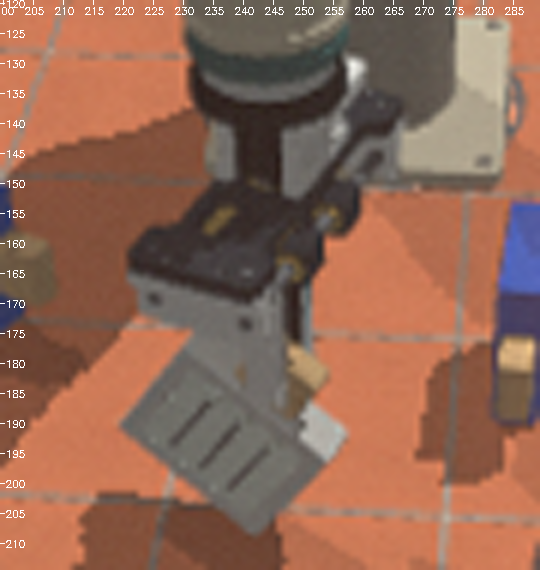

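```bash
python3 -m creep '[[-0.002,-0.006,0,0,0],[-0.002,-0.006,0,0,0],[-0.002,-0.006,0,0,0],[-0.002,-0.006,0,0,0],[-0.002,-0.006,0,0,0],[0,0,0,0,0],[0,0,0,0,0]]' 6; python3 - <<'E'
from h import *
I=grab()
zoom(I["scene"],200,120,90,95,6,"pics/s6.png")
E
```

```text
t: 7.3
eef_pos: [0.4377, -0.0388, 0.1204]
eef_rot: [0.818, 0.576, -0.0, -0.0]
wrist_force: [0.3, 0.2, -2.8]
finger_gap: 0.0198
```

View pics/s6.png

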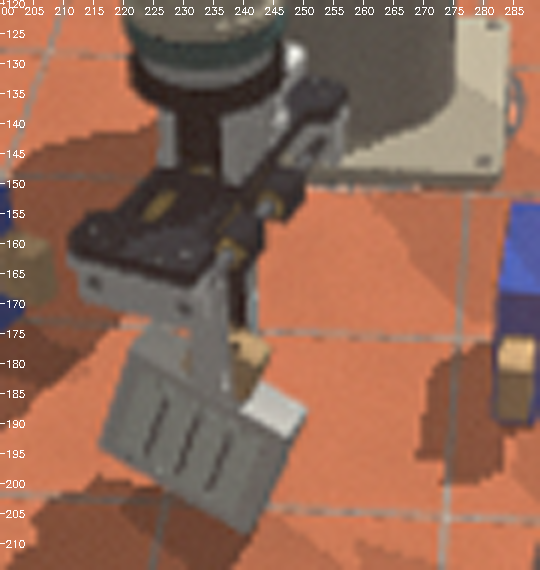

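```bash
python3 -m creep '[[0,0,-0.002,0,0],[-0.002,-0.006,-0.001,0,0],[-0.002,-0.006,-0.001,0,0],[-0.002,-0.006,-0.001,0,0],[-0.002,-0.006,-0.001,0,0],[-0.002,-0.006,-0.001,0,0],[-0.002,-0.006,-0.001,0,0],[0,0,0,0,0],[0,0,0,0,0]]' 6; python3 - <<'E'
from h import *
I=grab()
zoom(I["scene"],200,120,90,95,6,"pics/s7.png")
E
```

```text
t: 8.3
eef_pos: [0.4258, -0.0748, 0.1124]
eef_rot: [0.818, 0.576, -0.0, -0.0]
wrist_force: [-1.0, 0.4, -3.2]
finger_gap: 0.0199
```

View pics/s7.png

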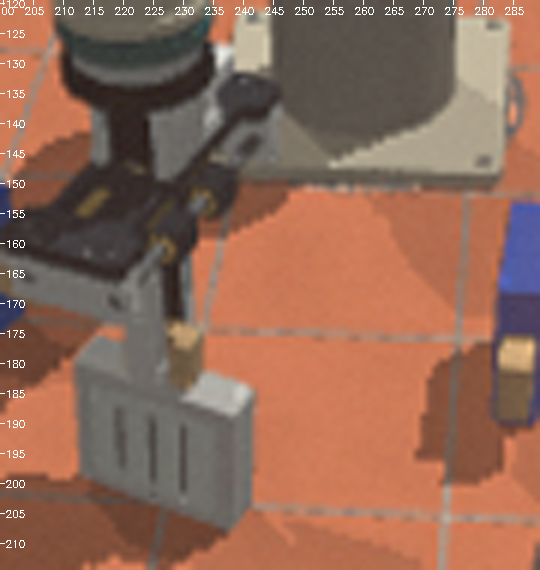

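```bash
python3 -m creep '[[0,0,-0.001,0,0],[0,0,-0.001,0,0],[0,0,-0.001,0,0],[0,0,0,0,0],[0,0,0,0,0]]' 4; python3 - <<'E'
from h import *
I=grab()
zoom(I["scene"],190,120,90,95,6,"pics/s8.png");zoom(I["top"],225,165,90,65,8,"pics/t8.png")
E
```

```text
t: 8.9
eef_pos: [0.4259, -0.0749, 0.1097]
eef_rot: [0.818, 0.576, 0.0, 0.0]
wrist_force: [-1.7, -3.0, 4.8]
finger_gap: 0.0203
```

View pics/s8.png

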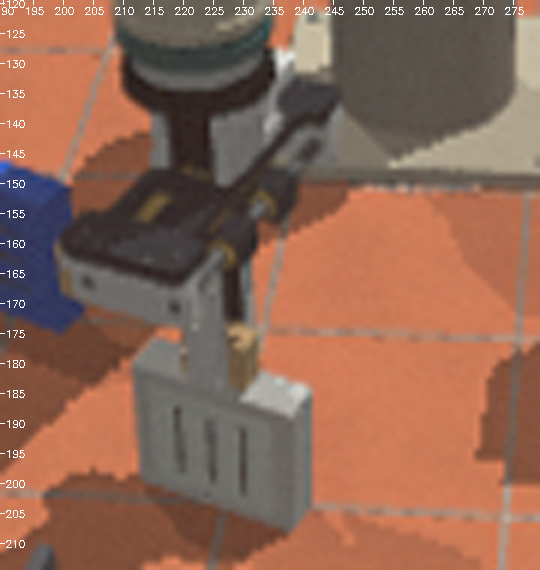

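```bash
python3 -m creep '[[0,0,0,0,0.6],[0,0,0,0,0.6],[0,0,0,0,0.6],[0,0,0.003,0,0.6],[0,0,0.03,0,0.6],[0,0,0.04,0,0.6],[0,0,0.03,0,0.6],[0,0,0,0,0.6],[0,0,0,0,0.6]]' 4; python3 - <<'E'
from h import *
I=grab();pickle.dump(I,open("I9.pkl","wb"))
zoom(I["scene"],190,120,90,95,6,"pics/s9.png");zoom(I["top"],225,165,90,65,8,"pics/t9.png")
E
```

```text
t: 9.9
eef_pos: [0.4261, -0.0741, 0.2128]
eef_rot: [0.817, 0.576, 0.001, 0.0]
wrist_force: [-0.4, 1.3, -0.6]
finger_gap: 0.0566
```

View pics/s9.png

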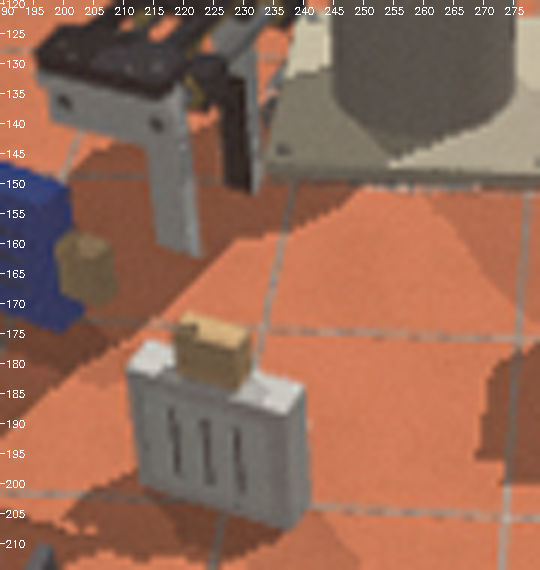

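View pics/t9.png

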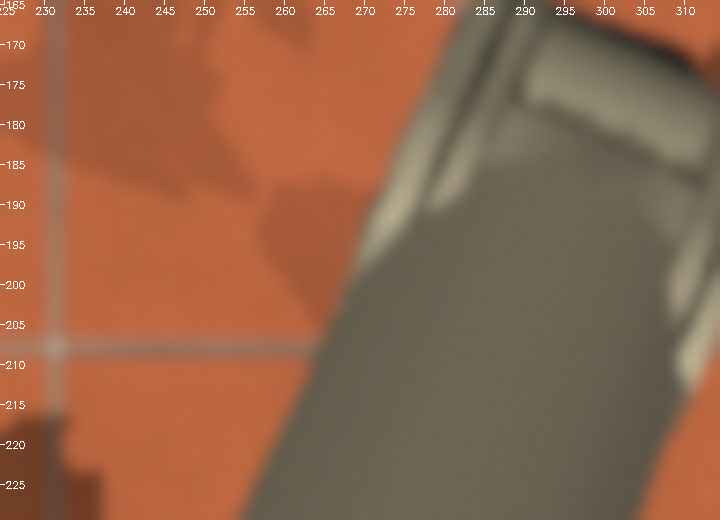

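```bash
python3 - <<'E'
from h import *
I=pickle.load(open("I9.pkl","rb"))["scene"]
f=I["frame"];h=cv2.cvtColor(f,cv2.COLOR_BGR2HSV)
k=np.zeros(f.shape[:2],np.uint8);b=(h[...,1]<70)&(h[...,2]>150)
k[174:192,205:245]=b[174:192,205:245]
t=np.zeros_like(k);tt=(h[...,0]>12)&(h[...,0]<26)&(h[...,1]>70)&(h[...,2]>165);t[170:185,215:235]=tt[170:185,215:235]
for n,m,z in(("steel",k,.09),("tabtop",t,.122)):
    ys,xs=np.nonzero(m);R=cv2.minAreaRect(np.c_[xs,ys].astype(np.float32))
    P=np.array([onz(I,p,z)[:2] for p in cv2.boxPoints(R)])
    print(n,len(xs),np.round(cv2.boxPoints(R),1).tolist(),P.round(4).tolist(),P.mean(0))
for u in((211,182.5),(237.5,188.8),(213.5,176.8),(240.3,184)): print(u,onz(I,u,.09)[:2].round(4))
E
```

```text
steel 84 [[211.39999389648438, 181.0], [215.0, 168.60000610351562], [242.1999969482422, 176.3000030517578], [238.60000610351562, 188.8000030517578]] [[0.4191, -0.1273], [0.3519, -0.1272], [0.3877, -0.0287], [0.4516, -0.0327]] [ 0.40256391 -0.0789871 ]
tabtop 34 [[219.5, 175.3000030517578], [220.3000030517578, 171.8000030517578], [231.1999969482422, 174.3000030517578], [230.39999389648438, 177.8000030517578]] [[0.427, -0.0964], [0.4089, -0.0969], [0.4189, -0.0596], [0.4368, -0.0596]] [ 0.42291861 -0.07813902]
(211, 182.5) [ 0.4269 -0.1273]
(237.5, 188.8) [ 0.4521 -0.0364]
(213.5, 176.8) [ 0.3969 -0.1243]
(240.3, 184) [ 0.4277 -0.0303]
```

```bash
python3 -m creep '[[-0.001,-0.004,-0.02,0,0.7],[0,0,-0.03,0,0.7],[0,0,-0.03,0,0.7],[0,0,-0.015,0,0.7],[0,0,-0.007,0,0.7],[0,0,0,0,0.5],[0,0,0,0,0],[0,0,0,0,0],[0,0,0,0,0],[0,0,0,0,0],[0,0,0,0,0],[0,0,0,0,0],[0,0,0,0,0],[0,0,0,0,0]]' 35
```

```text
t: 11.4
eef_pos: [0.4251, -0.0785, 0.1108]
eef_rot: [0.818, 0.576, 0.0, 0.0]
wrist_force: [-0.3, 1.0, 5.6]
finger_gap: 0.02
```

```bash
python3 -m creep '[[0,0,0.02,0,0],[0,0,0.04,0,0],[0,0,0.04,0,0],[0,0,0.04,0,0],[0,0,0.035,0,0],[0.02,-0.014,0,2,0],[0.03,-0.021,0,2,0],[0.03,-0.021,0,2,0],[0.03,-0.021,0,2,0],[0.03,-0.021,0,1.6,0],[0.03,-0.021,0,0,0],[0.02,-0.014,0,0,0],[0.007,-0.005,0,0,0],[0,0,0,0,0],[0,0,0,0,0]]' 35; python3 - <<'E'
from h import *
from station import r
from scipy.spatial.transform import Rotation as R
o=r.get_obs();y=R.from_quat(o["eef_rot"]).as_matrix()
print("jaw ang",np.degrees(np.arctan2(y[1,1],y[0,1])),o["eef_pos"].round(4) if hasattr(o["eef_pos"],"round") else o["eef_pos"])
I=grab();pickle.dump(I,open("I10.pkl","wb"))
zoom(I["scene"],130,150,90,115,5,"pics/s10.png");zoom(I["top"],280,90,90,80,8,"pics/t10.png")
E
```

```text
t: 12.9
eef_pos: [0.6206, -0.2157, 0.2848]
eef_rot: [0.767, 0.642, -0.0, -0.001]
wrist_force: [-0.1, 1.3, -3.2]
finger_gap: 0.0194
jaw ang -10.084017265869816 [ 0.6206 -0.2157  0.2848]
```

View pics/s10.png

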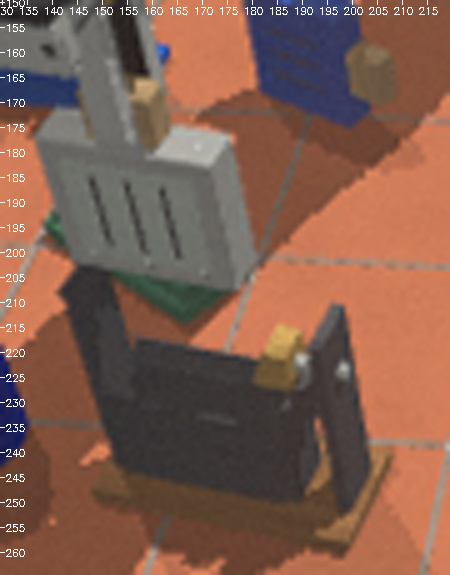

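View pics/t10.png

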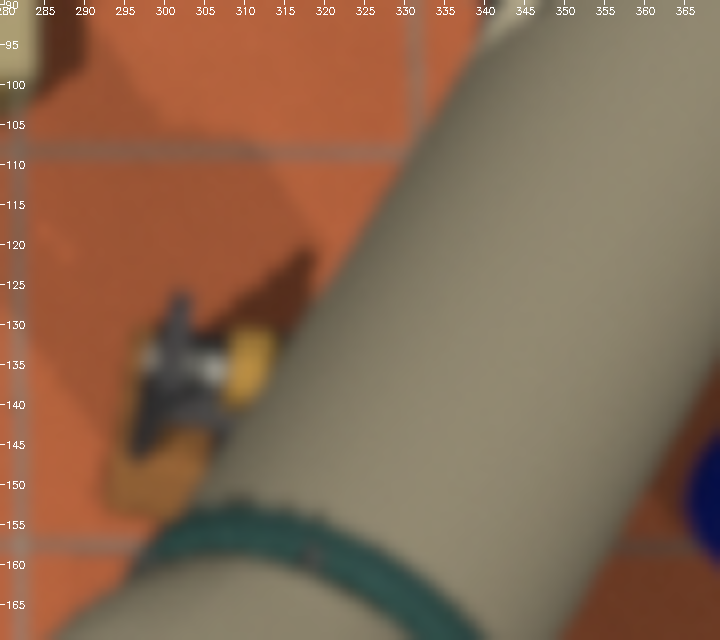

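```bash
python3 - <<'E'
from h import *
I=pickle.load(open("I10.pkl","rb"))["scene"]
zoom(I,135,165,50,50,12,"pics/c1.png");zoom(I,138,195,70,70,9,"pics/c2.png")
E
```

```text
(no output)
```

View pics/c1.png

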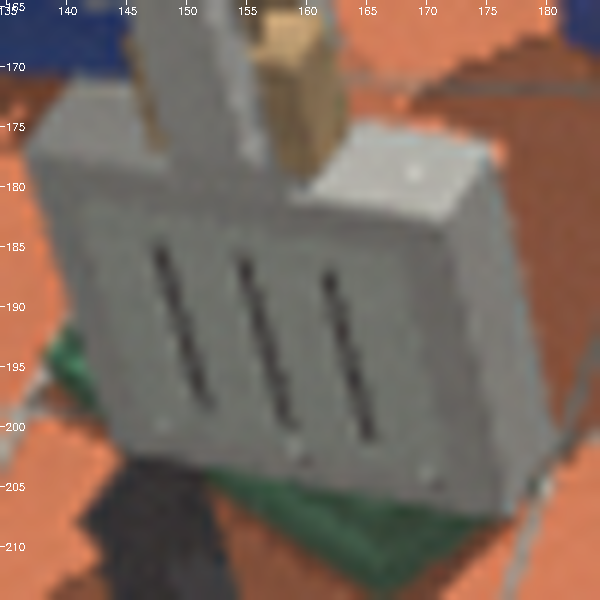

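View pics/c2.png

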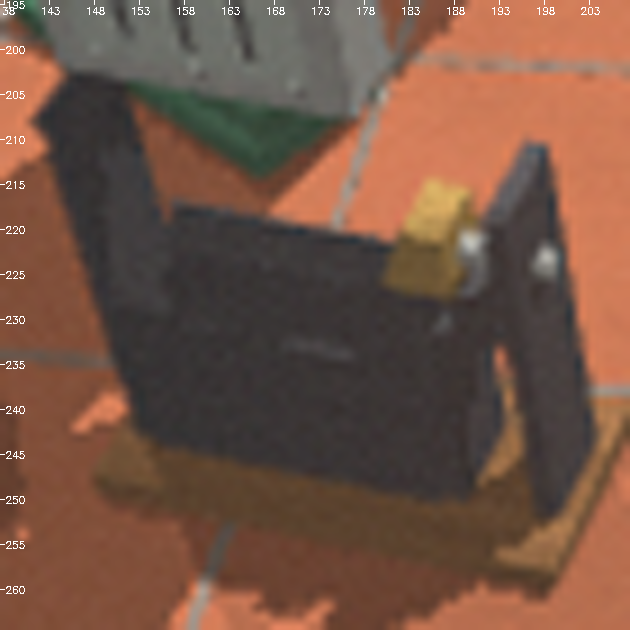

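```bash
python3 - <<'E'
from h import *
I=pickle.load(open("I10.pkl","rb"))["scene"]
a=np.radians(9.9);X=np.array([np.cos(a),-np.sin(a)]);Y=np.array([np.sin(a),np.cos(a)])
def p(l,u,v,z):
    w=onz(I,(u,v),z)[:2];print(l,w.round(4),"xh %.4f yh %.4f"%(w@X,w@Y))
for l,u,v,z in [("bot +x-y",144.7,202.3,.174),("bot +x+y",176.7,207.4,.174),("bot -x+y",180.8,200.5,.174),("top +x-y",136.8,177,.264),("top +x+y",171.2,183,.264),("top -x+y",175.7,176.5,.264),
 ("nose topedge +x (y53)",181.7,221.3,.133),("nose topedge -x (y53)",184.8,214.8,.133),("nose tip +x y43",180.5,226.8,.105),
 ("board bot +x-y",148.3,249,0),("board bot +x+y",198.8,260,0),("board top +x+y",199.5,256.3,.012),("board top -x+y",207.3,239.5,.012),
 ("stop foot +x outer y92",199,252,.012),("stop foot -x outer",203.2,242,.012)]: p(l,u,v,z)
from station import r; w=np.array(r.get_obs()["eef_pos"][:2]); print("tcp",w@X,w@Y)
E
```

```text
bot +x-y [ 0.6224 -0.2671] xh 0.6591 yh -0.1561
bot +x+y [ 0.6359 -0.1741] xh 0.6563 yh -0.0622
bot -x+y [ 0.6081 -0.1698] xh 0.6283 yh -0.0627
top +x-y [ 0.6235 -0.2671] xh 0.6601 yh -0.1559
top +x+y [ 0.6408 -0.172 ] xh 0.6609 yh -0.0593
top -x+y [ 0.6144 -0.1674] xh 0.6341 yh -0.0592
nose topedge +x (y53) [ 0.6475 -0.1639] xh 0.6661 yh -0.0501
nose topedge -x (y53) [ 0.6222 -0.1613] xh 0.6406 yh -0.0520
nose tip +x y43 [ 0.6427 -0.1729] xh 0.6628 yh -0.0598
board bot +x-y [ 0.6448 -0.2883] xh 0.6847 yh -0.1732
board bot +x+y [ 0.6739 -0.127 ] xh 0.6857 yh -0.0092
board top +x+y [ 0.6696 -0.1243] xh 0.6810 yh -0.0074
board top -x+y [ 0.6044 -0.1138] xh 0.6149 yh -0.0082
stop foot +x outer y92 [ 0.654  -0.1291] xh 0.6665 yh -0.0147
stop foot -x outer [ 0.6151 -0.1243] xh 0.6273 yh -0.0167
tcp 0.648728262917166 -0.10545275525380698
```

```bash
python3 -m creep '[[0.002,0.003,0,0,0],[0,0,-0.01,0,0],[0,0,-0.01,0,0],[0,0,-0.01,0,0],[0,0,0,0,0],[0,0,0,0,0],[0,0,0,0,0]]' 35; python3 - <<'E'
from h import *
from station import r
o=r.get_obs();a=np.radians(9.9);X=np.array([np.cos(a),-np.sin(a)]);Y=np.array([np.sin(a),np.cos(a)])
w=np.array(o["eef_pos"][:2]);print(w@X,w@Y,o["eef_pos"],o["wrist_force"])
I=grab();pickle.dump(I,open("I11.pkl","wb"))
zoom(I["scene"],130,175,80,70,9,"pics/s11.png")
E
```

```text
t: 13.7
eef_pos: [0.624, -0.2136, 0.2557]
eef_rot: [0.767, 0.642, 0.0, 0.0]
wrist_force: [0.2, -0.2, -2.8]
finger_gap: 0.0195
0.6514504213935464 -0.1031583230584793 [ 0.62401397 -0.21362551  0.2557096 ] [ 0.19714184 -0.20303909 -2.84835131]
```

View pics/s11.png

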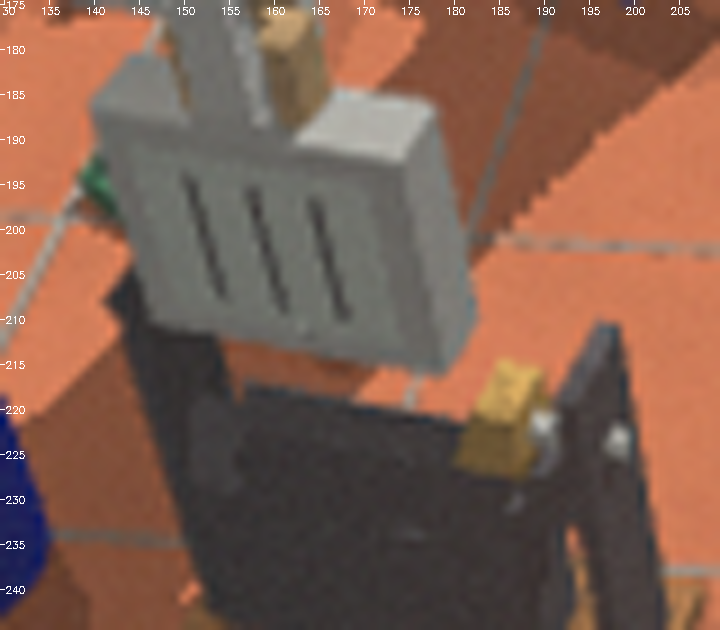

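```bash
python3 - <<'E'
from h import *
I=pickle.load(open("I11.pkl","rb"))["scene"]
a=np.radians(9.9);X=np.array([np.cos(a),-np.sin(a)]);Y=np.array([np.sin(a),np.cos(a)])
def p(l,u,v,z):
    w=onz(I,(u,v),z)[:2];print(l,w.round(4),"xh %.4f yh %.4f"%(w@X,w@Y))
for l,u,v,z in [("bot +x-y",147,210.6,.145),("bot +x+y",179.4,216.3,.145),("bot -x+y",182.5,209.5,.145),("top +x+y",174.4,192.4,.235),("top +x-y",139.8,186,.235),("top -x+y",178.2,186,.235),
("nose53+x",182.4,221.5,.133),("nose53-x",185.4,214.8,.133),
("stop top outer +x",193.8,220,.15),("stop top outer -x",198.6,210.5,.15),
("endpost outer? +x-y",141.3,208.5,.159)]: p(l,u,v,z)
I0=pickle.load(open("I0.pkl","rb"))["scene"]
for l,u,v,z in [("post +x -y",142,208,.159),("post +x +y",147,211.6,.159),("post -x -y",148.2,199.3,.159),("post -x+y",153,203.2,.159),("stop +x -y",191,219,.15),("stop -x -y",195.7,210.2,.15),("stop -x +y",198.5,211,.15),]: p(l,u,v,z)
zoom(I0,138,195,25,25,20,"pics/c3.png",2);zoom(I0,178,205,25,25,20,"pics/c4.png",2)
E
```

```text
bot +x-y [ 0.6253 -0.2662] xh 0.6617 yh -0.1548
bot +x+y [ 0.6406 -0.1701] xh 0.6603 yh -0.0575
bot -x+y [ 0.6137 -0.1681] xh 0.6335 yh -0.0601
top +x+y [ 0.6434 -0.168 ] xh 0.6628 yh -0.0549
top +x-y [ 0.625  -0.2655] xh 0.6614 yh -0.1541
top -x+y [ 0.6179 -0.1647] xh 0.6370 yh -0.0560
nose53+x [ 0.6481 -0.1618] xh 0.6663 yh -0.0479
nose53-x [ 0.622  -0.1597] xh 0.6402 yh -0.0503
stop top outer +x [ 0.6563 -0.1259] xh 0.6681 yh -0.0112
stop top outer -x [ 0.6194 -0.1206] xh 0.6309 yh -0.0123
endpost outer? +x-y [ 0.6321 -0.277 ] xh 0.6703 yh -0.1642
post +x -y [ 0.63   -0.2757] xh 0.6680 yh -0.1633
post +x +y [ 0.6428 -0.2574] xh 0.6775 yh -0.1430
post -x -y [ 0.5941 -0.2697] xh 0.6316 yh -0.1636
post -x+y [ 0.6089 -0.2512] xh 0.6430 yh -0.1428
stop +x -y [ 0.6531 -0.1343] xh 0.6665 yh -0.0200
stop -x -y [ 0.6188 -0.1289] xh 0.6317 yh -0.0206
stop -x +y [ 0.6213 -0.1205] xh 0.6328 yh -0.0119
```

View pics/c3.png

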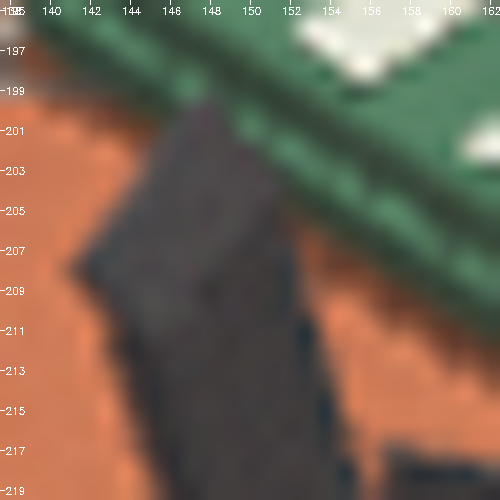

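View pics/c4.png

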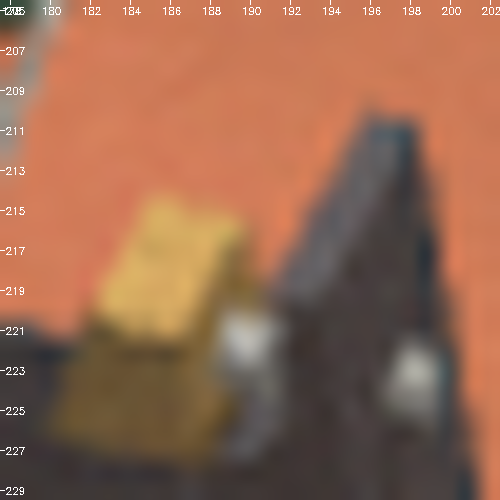

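```bash
f(){ grep -E "eef_pos|wrist"; }; python3 -m creep '[[0.001,0,0,0,0],[0,0,0,0,0],[0,0,0,0,0]]' 45|f; python3 -m creep '[[-0.0002,-0.001,0,0,0],[0,0,0,0,0],[0,0,0,0,0]]'|f;  python3 -m creep '[[-0.0002,-0.001,0,0,0],[0,0,0,0,0],[0,0,0,0,0]]'|f; python3 -m creep '[[-0.0002,-0.001,0,0,0],[0,0,0,0,0],[0,0,0,0,0]]'|f
```

```text
eef_pos: [0.625, -0.2136, 0.2557]
wrist_force: [-0.3, 0.2, -2.9]
eef_pos: [0.6249, -0.214, 0.2556]
wrist_force: [0.8, 1.9, -2.1]
eef_pos: [0.6248, -0.2145, 0.2556]
wrist_force: [0.1, 4.3, -1.5]
eef_pos: [0.6247, -0.2148, 0.2556]
wrist_force: [0.5, 5.7, 0.2]
```

The case touches the end post at TCP y of about -0.2137. That fits the picture, which asked for a shift of about 2 mm. I'm centring 2 mm off the post and then pressing down.

```bash
f(){ grep -E "eef_pos|wrist"; }; python3 -m creep '[[0.001,0.005,0,0,0],[0,0,0,0,0],[0,0,0,0,0]]' 45|f; python3 -m creep '[[0,0,-0.005,0,0],[0,0,-0.005,0,0],[0,0,-0.005,0,0],[0,0,0,0,0],[0,0,0,0,0]]'|f;  python3 - <<'E'
from h import *
I=grab()
zoom(I["scene"],130,175,80,70,9,"pics/s12.png")
E
```

```text
eef_pos: [0.6248, -0.213, 0.2554]
wrist_force: [0.5, 0.8, -1.5]
eef_pos: [0.6251, -0.2116, 0.2402]
wrist_force: [0.5, 0.3, -3.0]
```

View pics/s12.png

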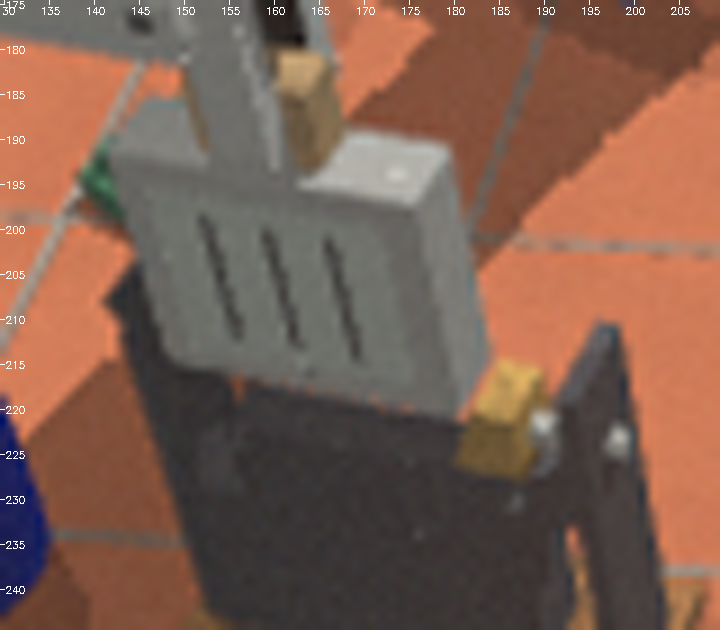

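```bash
f(){ grep -E "eef_pos|wrist|gap"; }; python3 -m creep '[[0,0,-0.005,0,0],[0,0,-0.005,0,0],[0,0,-0.005,0,0],[0,0,0,0,0]]' 55|f; python3 -m creep '[[0,0,-0.005,0,0],[0,0,-0.005,0,0],[0,0,-0.005,0,0],[0,0,0,0,0],[0,0,0,0,0]]'|f;  python3 - <<'E'
from h import *
I=grab()
zoom(I["scene"],130,175,80,70,9,"pics/s13.png")
E
```

```text
eef_pos: [0.6252, -0.213, 0.2252]
wrist_force: [0.4, -3.8, -2.9]
finger_gap: 0.0195
eef_pos: [0.6247, -0.2118, 0.2095]
wrist_force: [-0.2, -3.9, -5.5]
finger_gap: 0.0197
```

View pics/s13.png

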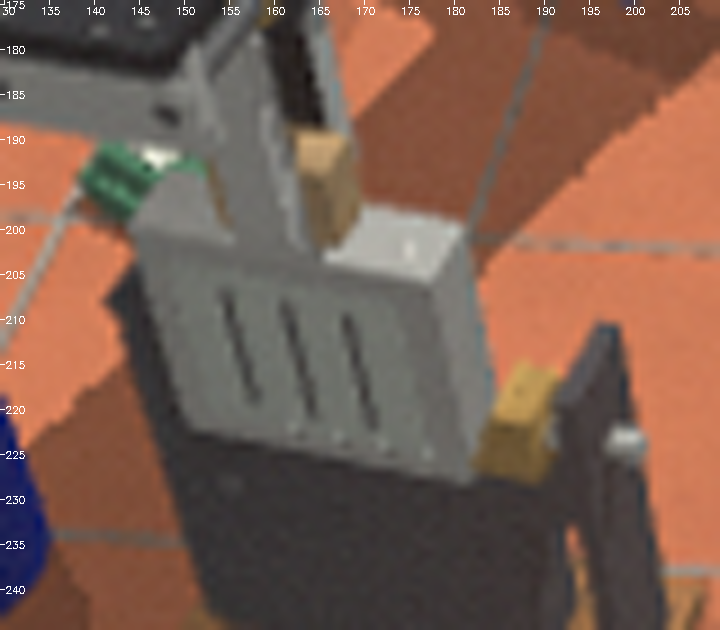

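```bash
f(){ grep -E "eef_pos|wrist|gap"; }; python3 -m creep '[[0,0,-0.005,0,0],[0,0,-0.005,0,0],[0,0,-0.005,0,0],[0,0,-0.005,0,0],[0,0,0,0,0]]' 55|f; python3 -m creep '[[0,0,-0.005,0,0],[0,0,-0.005,0,0],[0,0,-0.005,0,0],[0,0,-0.005,0,0],[0,0,0,0,0],[0,0,0,0,0]]'|f;  python3 - <<'E'
from h import *
I=grab()
zoom(I["scene"],130,175,80,70,9,"pics/s14.png")
E
```

```text
eef_pos: [0.6252, -0.2114, 0.1896]
wrist_force: [0.1, -5.2, -5.2]
finger_gap: 0.0198
eef_pos: [0.625, -0.2114, 0.1694]
wrist_force: [-0.1, -4.8, -4.6]
finger_gap: 0.0197
```

View pics/s14.png

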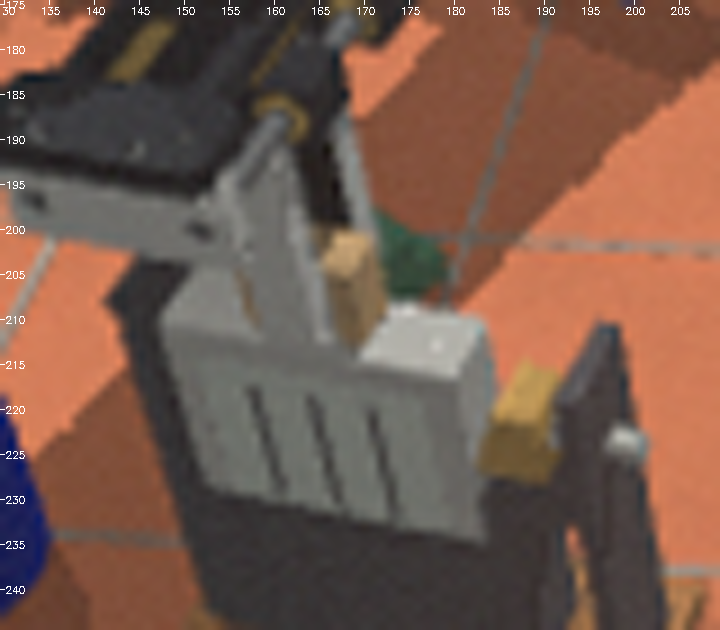

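```bash
f(){ grep -E "eef_pos|wrist|gap"; }; python3 -m creep '[[0,0,-0.006,0,0],[0,0,-0.006,0,0],[0,0,-0.006,0,0],[0,0,-0.006,0,0],[0,0,-0.006,0,0],[0,0,-0.006,0,0],[0,0,0,0,0]]' 55|f; python3 -m creep '[[0,0,-0.004,0,0],[0,0,-0.004,0,0],[0,0,-0.003,0,0],[0,0,0,0,0],[0,0,0,0,0]]'|f;  python3 - <<'E'
from h import *
I=grab()
zoom(I["scene"],130,175,80,70,9,"pics/s15.png")
E
```

```text
eef_pos: [0.6249, -0.2112, 0.133]
wrist_force: [0.2, -5.0, -6.3]
finger_gap: 0.0195
eef_pos: [0.6251, -0.2098, 0.1229]
wrist_force: [-0.4, -1.0, -2.5]
finger_gap: 0.0199
```

View pics/s15.png

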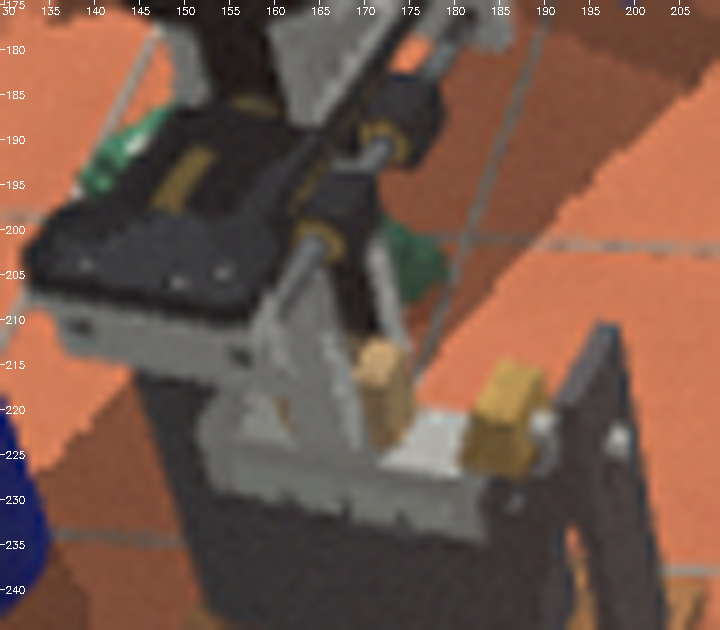

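```bash
f(){ grep -E "t:|eef_pos|wrist|gap"; }; python3 -m creep '[[0,0,-0.0015,0,0],[0,0,0,0,0],[0,0,0,0,0]]' 40|f; python3 -m creep '[[0,0,0.0015,0,0.6],[0,0,0,0,0.6],[0,0,0,0,0.6],[0,0,0,0,0.6],[0,0,0.01,0,0.6],[0,0,0.03,0,0.6],[0,0,0.05,0,0.6],[0,0,0.05,0,0.6],[-0.02,0,0.03,0,0.6],[-0.04,0.02,0.02,0,0.6],[-0.04,0.02,0,0,0.6],[-0.04,0.02,0,0,0.6],[0,0,0,0,0.6],[0,0,0,0,0.6]]'|f;  python3 - <<'E'
from h import *
I=grab();pickle.dump(I,open("I16.pkl","wb"));cv2.imwrite("pics/full16.png",I["scene"]["frame"])
zoom(I["scene"],130,175,80,70,9,"pics/s16.png");zoom(I["top"],288,118,72,48,11,"pics/t16.png")
E
```

```text
t: 19.7
eef_pos: [0.6253, -0.2099, 0.1229]
eef_rot: [0.766, 0.642, 0.001, -0.001]
wrist_force: [-1.7, 2.8, 5.6]
finger_gap: 0.0196
t: 21.1
eef_pos: [0.4852, -0.1513, 0.3147]
eef_rot: [0.766, 0.642, 0.001, 0.001]
wrist_force: [0.0, -0.1, 1.1]
finger_gap: 0.0568
```

View pics/s16.png

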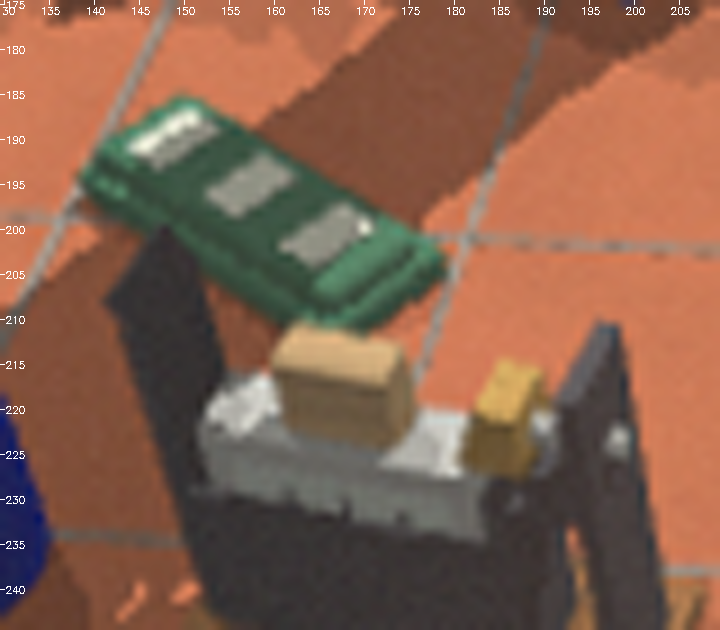

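View pics/t16.png

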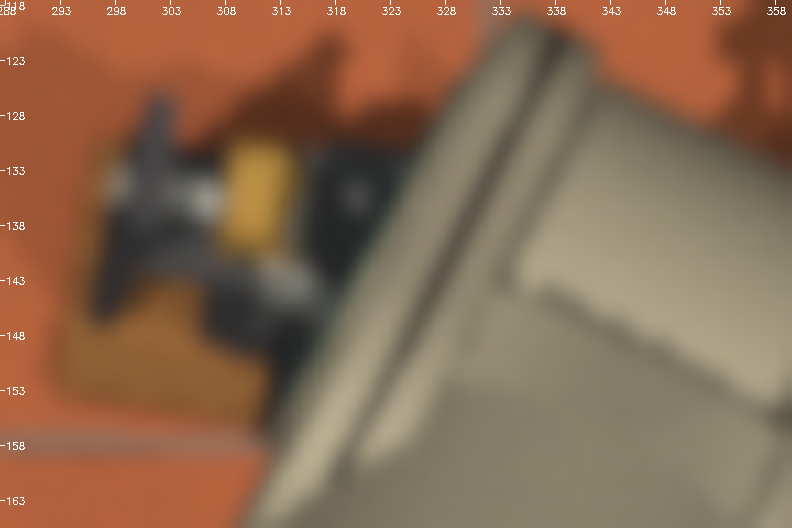

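View pics/full16.png

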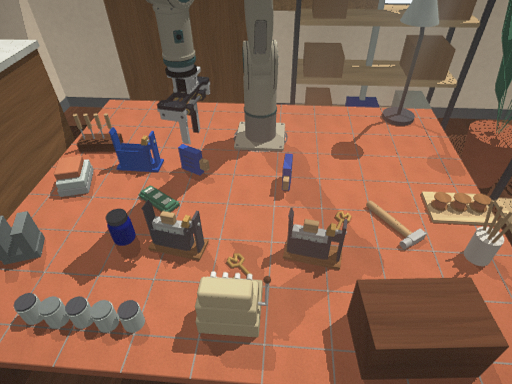

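The brass latch is back where it was at the start, with its lower left corner at about (181,227), and it sits over the case top. The case is down on the slot floor, the gripper is clear, and nothing else has moved. I'm handing in.

```bash
python3 -c "
from station import r
r.job_done();print(r.get_obs()['t'])"
```

```text
the job is handed in; nothing more can be done
the job is handed in; nothing more can be done
```

The case is seated in the empty holder with its tab up and the latch shut over it. I handed the job in at about 21 s; no verdict is reported.

- **Standing it up:** I pinched the tab with a light grip and lifted. I tipped the case upright on its lower corner and let go of it on the shelf. It stood by itself.
- **Pressing it in:** I took the tab again from straight above. Touching the slot's end post with the case showed where the slot was, so I centred it 2 mm off the post. Pressing down pushed the latch visibly open.
- **Last checks:**
    - The tool height at the end was 0.1229 m against 0.1228 m expected. A small extra press met the floor with about 8 N more upward force and moved the case no further.
    - The latch was back at its starting pixels, over the case top.
    - By eye, the other things in the last scene picture were where they started.
- **What disagreed:** The two cameras differed by about 2 to 5 mm on the slot's position, so I settled that by touch. The top camera's view of the seated case was partly hidden by the arm, so the final check rests on the scene camera and the wrist force.

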